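# Clamp a herb packet for stamping with the cam-locked sliding jaw

## Robot

A 6-joint arm with a two-finger parallel gripper is mounted at the origin on a cart in front of the work surface, level with it; the furniture and walls round the work are solid. World frame = base frame: x ahead of the robot, y to its left, z up, the work surface at z = 0. Lengths are in m, angles in rad, forces in N, time in s.
With the tool pointing down it reaches from about 0.4 to 0.825 m from the base axis. Payload 7 kg.
Tool frame: the origin (TCP) lies on the centre line of the jaws, within the pads' length; the fingertips stand 19 mm ahead of it and the grasp point (between the pads) is the TCP; z points along the fingers, y is the line along which they close (so a half turn about z gives the same grasp; the last joint's range is limited). The gripper opens to 88 mm and grips with 3 to 60 N. Pads are 19 mm wide; open, the fingers measure 130 mm over their backs; the gripper's body (78 mm by 193 mm) begins 47 mm behind the grasp point.
Start: joints at [1.425, 0.359, 0.012, 0, -1.224, -0.288], TCP at [0.284, 0.612, 0.246] pointing down, gripper open.
Joint ranges: [-3.07, 3.07], [-1.43, 2.12], [-1.02, 1.25], [-3.03, 1.67], [-3.05, -0], [-3.03, 3.03]. Speed limits (rad/s): [2.39, 2.39, 3.01, 3.14, 3.14, 3.14].

## Interface

Orientations are given as a unit quaternion [x, y, z, w].
In Python, from bench import r gives the robot as it stands.
- The arm moves only by the tool play_rows, never from a script. Its argument "rows" is a list of rows, each a list of 3 entries, a list of its own where there are three numbers: the shift along the tool's x, y, z in m, then the turn, a rotation vector about the tool's x, y, z in degrees, then the opening, from 0 (shut) to 1 (fully open). A call has 1 to 10 rows; each row shifts and turns the commanded pose from where the row before left it, along the tool's axes as they then stand; what a row does not reach is not made up. A row lasts 1/12 s, in which the tool goes at most 41.7 mm and 7.16 degrees, less where a joint would pass 70% of its speed; a pose out of reach is approached as far as the arm can. A call with a gripper value outside its range is refused whole. The fingers move at their own pace and stop on an object; "force" is the grip in N (left out, the last holds). Time passes only in rows, so rows that do not move let the fingers close. It gives the time, the measured TCP pose, the force, the opening and the grip force at its end, in the units of the state.
- r.read_state(): the state, without advancing time (a new reading comes with each control period).
- r.read_camera(name): name is "side" or "top"; returns a dict with "frame" (384x512x3 uint8, red, green, blue), "camera_matrix" (3x3 intrinsics, pixels), "k1" (the pictures are not rectified: a ray, as slopes to the right and down, at radius r is drawn at 1 + k1 r^2 times it, then the intrinsics apply), "rvec" (rotation vector, rad) and "tvec" (3), from world to camera coordinates, as OpenCV has them. Camera axes: x right, y down, z forward; pixel columns grow to the right and rows downward; lengths in m; the calibration is good to about 2 mm. A picture is of the moment at which its call begins. There is no depth.
- r.hand_in(): hands the job in; it is judged then, once.
The state is a dict: "clock": time; "joint_positions": joint angles; "dq": joint speeds; "joint_torque": joint torques, N m; "tool_pos": TCP position; "tcp_rot": TCP orientation; "ft_force": force on the tool from outside, world axes, zero at the start; "wrist_torque": the same for the moment, N m; "opening": finger opening in m; "gripper_force": force on a finger pad.
Only numpy, scipy, OpenCV 4.12 (cv2) and the standard library are available. Lean on these libraries where they do the work, as an engineer would, in place of code of your own. Each camera call takes 0.05 s, during which the arm holds its last target. There are 200 camera calls.

## Task

Clamp the herb packet that lies loose in the wooden stamping clamp, pushing with the fingertips only: swing the black-knobbed lever round to its far (open) stop so that the low side of the cam faces the track, push the sliding jaw by its red plate fully forward so that the packet is squared against the fence, then swing the lever all the way back to its first stop so that the nose of the cam locks behind the jaw's brass roller. The jaw must move the packet: do not handle the packet itself, lift it or tip it. Leave the other things on the counter where they are.

Things in the scene. Friction and masses are not known exactly. Their poses are not given: they have to be found in the camera images.
- clamp: brown wooden stamping clamp, fixed to the counter at a varying place and angle. Origin at counter height on the jaw's centre line; +x is the jaw's forward direction (away from the robot), +y the lever's side. Board x -150..+112, y -62..+80 mm, top 18 mm above the counter. Bed rails at y = +-50 mm, 27 mm high. Two steel lever-stop pins at (-90, +55) and (-17, +71) mm, 54 mm above the counter
- jaw (a joint): travel of the sliding jaw (m) along clamp +x: 0 right back, 0.050 on its forward stop; starts at 0 to 0.012. 2.5 N friction, no spring. With the cam closed its brass roller runs into the cam's nose at about 0.019; it passes only with the cam beyond about 1.2 rad. At 0.050 jaw and fence hold the packet with about 1 mm of play
- push_plate (a point): centre of the rear (robot-side) face of the jaw's upright red push plate with black rubber pad: 60 mm wide (clamp y), from 32 to 70 mm above the counter; this point 51 mm above it. The face looks to clamp -x and moves with the jaw; at jaw = 0 it is at x = -139.5, y = 0 mm in the clamp frame. Only the board's end (10 mm) and bare counter lie behind it
- cam (a joint): angle of cam and lever (rad): 0 = closed stop, the cam's nose (32 mm from the axle) points across the track (clamp -y); grows clockwise seen from above to 2.0 = open stop, where the low round side (14 mm) faces the track. Starts at 0 to 0.3. Stiff friction, no spring: 3 to 4 N at the knob turns it and it stays put. Closing it brings the nose behind the roller of a jaw that stands forward
- lever_knob (a point): centre of the upright black knob at the lever's end: 19 mm in diameter, from 53 to 89 mm above the counter, 70 mm from the axle. Seen from the axle it stands at 160 degrees anticlockwise from clamp +x when cam is 0, and at 45 degrees when cam is 2.0. The lever bar below it lies 46 to 53 mm above the counter
- cam_pivot (a point): the vertical axle of cam and lever, fixed in the clamp at x = -50, y = +49 mm; this point 36 mm above the counter, its bolt head 58 mm above it
- roller (a point): centre of the brass follower roller (14 mm across) on the jaw's lever side, 37 mm above the counter, at y = +25 mm in the clamp frame; moves with the jaw (x = -84 mm at jaw = 0)
- packet: brown herb packet tied with string, 60 mm along its x and 76 mm along its y at the foot, narrower at the top, 48 mm high, 64 g, loose on the clamp's bed between jaw and fence, at first askew; origin at the centre of its underside. The fence's cork face is at x = +90.5 mm in the clamp frame, its top 54 mm above the counter
- stamp: wooden rubber stamp standing upright, 27 x 36 x 70 mm high; to be left alone; origin at the centre of its underside
- ink_tin: closed blue ink-pad tin, 62 x 92 x 14 mm; to be left alone; origin at the centre of its underside
- packet_large: larger brown tied herb packet, 68 x 84 x 52 mm, waiting its turn; to be left alone; origin at the centre of its underside
- packet_small: smaller brown tied herb packet, 58 x 72 x 45 mm, waiting its turn; to be left alone; origin at the centre of its underside
- bottle: small dark tincture bottle with a white label, 28 mm across, 69 mm high; to be left alone; origin at the centre of its underside
- spool: spool of cotton string, 41 mm across, 45 mm high; to be left alone; origin at the centre of its underside
- dish: white porcelain dish, 66 mm across, 20 mm high; to be left alone; origin at the centre of its underside
Mind the look-alikes: they are no part of the job. What is shaped like the packet but orange is not meant.

How it is judged:
By the outcome, as a careful person would: the job done as asked, in the order asked, and still so for the second after the job is handed in, with the robot touching nothing.
It also fails if it takes over 67 s, if anything falls off the work surface, if the arm or the gripper's body presses on something with over 40 N, if the wrist force passes 120 N, or if a joint passes its speed limit or range.

## Working session

There is one attempt and no reset: what is moved stays moved. The work goes in short steps, Python scripts to look and compute and a tool call to move; the robot and the scene stay as the last step left them, time stands still between calls to the robot, and variables do not carry over. Pictures are saved under pics/ and viewed, at most 10 in all, crops included, and the job is handed in when it is done.

Besides the shell and the picture viewer there is one more tool, called after "Call:" as name(argument=value, ...), one argument or row to a line, values as JSON. play_rows: Moves the arm, as the interface text tells. Its arguments: {"type":"object","properties":{"rows":{"type":"array"},"force":{"type":"number"}},"required":["rows"]}

```bash
mkdir -p pics; cat > h.py <<'E'
import numpy as np, cv2
from bench import r
def cam(n):
    return r.read_camera(n)
def save(c,p): cv2.imwrite(p,c["frame"][:,:,::-1])
def ray(c,u,v):
    K=np.array(c["camera_matrix"]);d=np.array([(u-K[0,2])/K[0,0],(v-K[1,2])/K[1,1]])
    s=d.copy()
    for _ in range(20): s=d/(1+c["k1"]*(s@s))
    R=cv2.Rodrigues(np.array(c["rvec"],float))[0]; t=np.array(c["tvec"],float).ravel()
    return -R.T@t, R.T@np.array([s[0],s[1],1])
def onz(c,u,v,z):
    o,d=ray(c,u,v); return o+d*(z-o[2])/d[2]
def proj(c,P):
    R=cv2.Rodrigues(np.array(c["rvec"],float))[0]; p=R@np.array(P,float)+np.array(c["tvec"],float).ravel()
    s=p[:2]/p[2]; s=s*(1+c["k1"]*(s@s)); K=np.array(c["camera_matrix"])
    return np.array([K[0,0]*s[0]+K[0,2],K[1,1]*s[1]+K[1,2]])
E
python3 - <<'E'
from h import *
a=cam("top");b=cam("side")
save(a,"pics/top0.png");save(b,"pics/side0.png")
for c in(a,b): print(ray(c,256,192), c["k1"])
s=r.read_state();print(s["clock"],s["tool_pos"],s["tcp_rot"],s["opening"])
E
```

```text
(array([ 0.42970684, -0.11176291,  1.22653752]), array([ 0.08717505,  0.00460311, -0.99629744])) 0.03848739044665555
(array([-0.01201415, -0.94530539,  0.62707273]), array([ 0.47374905,  0.74520072, -0.46929945])) -0.01804076906021627
0.1 [0.28356423 0.61213767 0.24472515] [ 9.76561348e-01 -2.15238038e-01 -8.01393938e-05  7.17221149e-04] 0.08803539337468701
```

View pics/top0.png

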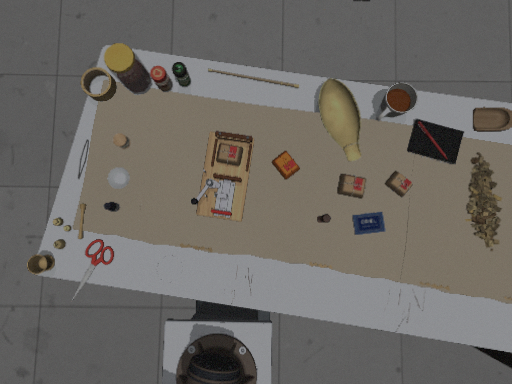

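View pics/side0.png

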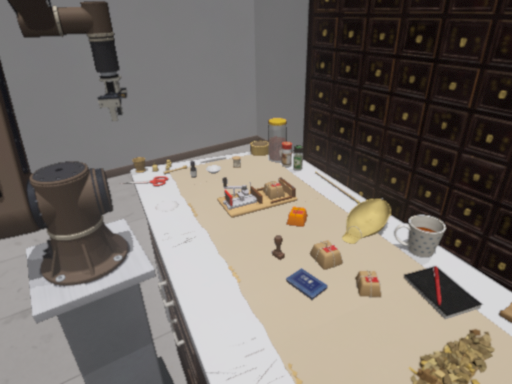

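Top view: the clamp is at about (225,178), with the black knob at (195,201) and the red plate at (222,211). The side view shows it at (257,195).

```bash
python3 - <<'E'
from h import *
a=cam("top");b=cam("side")
s=r.read_state()
for c in(a,b): print(proj(c,[0,0,0]),proj(c,s["tool_pos"]),proj(c,[.5,0,0]),proj(c,[.5,.1,0]))
ca=cv2.resize(a["frame"][125:225,180:265],None,fx=6,fy=6,interpolation=cv2.INTER_CUBIC)
cb=cv2.resize(b["frame"][165:225,205:305],None,fx=7.9,fy=7.9,interpolation=cv2.INTER_CUBIC)
cv2.imwrite("pics/ct.png",ca[:,:,::-1]);cv2.imwrite("pics/cs.png",cb[:,:,::-1])
E
```

```text
[216.42474702 374.63012883] [-49.82654525 284.547421  ] [221.25206811 203.40795276] [188.69704155 202.84587763]
[ 86.25924067 257.03275275] [116.61003811 112.52938289] [235.30551572 206.66733471] [222.02761559 195.71473098]
```

View pics/ct.png

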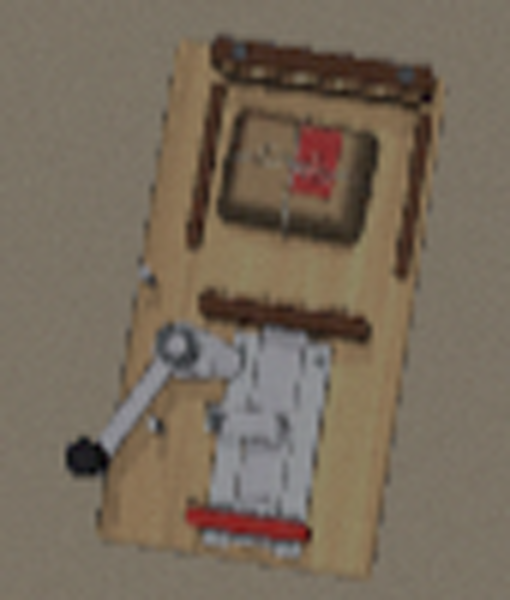

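View pics/cs.png

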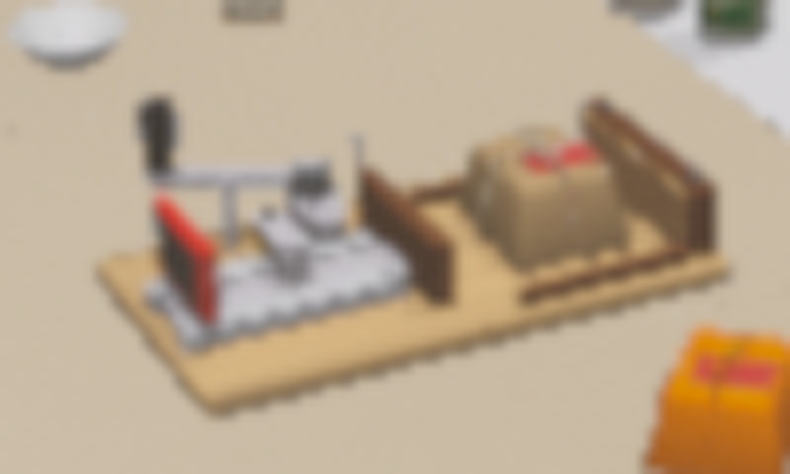

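The crops show the clamp.
- Top crop: knob at (88,457), axle at (179,345), pins at (145,275) and (156,425), red plate at (248,523), packet at (300,178). The lever is near its closed stop.
- Possible mix-ups, in full top pixels:
  - Packet: in the clamp (229,154). The orange one (286,165) and the waiting ones (352,185) and (400,183) are not meant.
  - Knob: (194,201). The bottle (112,206) and the stamp (323,218) are not meant.
  - Red plate: (222,211). The scissors (100,250) are not meant.

I choose the clamp's own parts.

```bash
cat > fit.py <<'E'
from h import *
from scipy.optimize import least_squares
a=cam("top");b=cam("side")
T=lambda x,y:((x+.5)/6-.5+180,(y+.5)/6-.5+125)
S=lambda x,y:((x+.5)/7.9-.5+205,(y+.5)/7.9-.5+165)
# (cam, px, clamp xyz)
pts=[(a,T(97,540),(-.150,.080,.018)),(a,T(372,578),(-.150,-.062,.018)),(a,T(178,40),(.112,.080,.018)),(a,T(445,82),(.112,-.062,.018)),
(a,T(178,346),(-.050,.049,.058)),(a,T(145,272),(-.017,.071,.054)),(a,T(155,424),(-.090,.055,.054)),
(b,S(97,268),(-.150,.080,.018)),(b,S(212,408),(-.150,-.062,.018)),(b,S(732,270),(.112,-.062,.018)),(b,S(311,172),(-.050,.049,.058)),(b,S(357,137),(-.017,.071,.054))]
def W(p,q): c,s=np.cos(p[2]),np.sin(p[2]); return [p[0]+c*q[0]-s*q[1],p[1]+s*q[0]+c*q[1],q[2]]
f=lambda p:np.concatenate([proj(c,W(p,q))-u for c,u,q in pts])
o=least_squares(f,[.57,0,-.1],loss='soft_l1');p=o.x
print(p,np.degrees(p[2]));print(f(p).reshape(-1,2).round(2))
def inv(w): d=np.array(w[:2])-p[:2];c,s=np.cos(p[2]),np.sin(p[2]); return np.array([c*d[0]+s*d[1],-s*d[0]+c*d[1]])
k=inv(onz(a,*T(88,455),.085));d=k-[-.05,.049]
print("knob",k,np.hypot(*d),"cam",np.radians(160)-np.arctan2(d[1],d[0]))
print("plate top ctr",inv(onz(a,*T(248,512),.070)),inv(onz(a,*T(248,535),.07)))
for n,x in dict(back=p0 if 0 else (-.1395,0),knob=k).items(): print(n,W(p,(x[0],x[1],0)))
for cam_ in(0,.1,1,2): 
  th=np.radians(160)-cam_*np.radians(115)/2;print(cam_,W(p,(-.05+.07*np.cos(th),.049+.07*np.sin(th),0)))
E
python3 fit.py
```

```text
[ 0.60165179 -0.02360851 -0.12546946] -7.188870491677696
[[-0.07  0.35]
 [ 0.66  0.75]
 [-0.17 -0.63]
 [ 0.94 -1.19]
 [ 0.14  0.06]
 [ 0.18  0.53]
 [ 0.02  0.3 ]
 [-0.84 -1.55]
 [-0.64 -1.12]
 [ 0.81 -1.64]
 [ 0.12 -1.7 ]
 [-0.   -0.55]]
knob [-0.11019551  0.0801505 ] 0.06777797033668054 cam 0.1284746343698724
plate top ctr [-0.12574073  0.00197347] [-0.13667228  0.00029289]
back [np.float64(0.463248391354507), np.float64(-0.00615140757061635), 0]
knob [np.float64(0.502352591610034), np.float64(0.06970185079665617), 0]
0 [np.float64(0.4959113594388851), np.float64(0.06324808926246994), 0]
0.1 [np.float64(0.49942913763469016), np.float64(0.06932540427044703), 0]
1 [np.float64(0.5516972395474926), np.float64(0.100962800168285), 0]
2 [np.float64(0.6134792356404006), np.float64(0.07417756548615043), 0]
```

Call:
play_rows(
  rows=[
    [[0.0213, 0.02, 0], [0, 0, 0], 0.42],
    [[0.0213, 0.02, 0], [0, 0, 0], 0.42],
    [[0.0213, 0.02, 0], [0, 0, 0], 0.42],
    [[0.0213, 0.02, 0], [0, 0, 0], 0.42],
    [[0.0213, 0.02, 0], [0, 0, 0], 0.42],
    [[0.0213, 0.02, 0], [0, 0, 0], 0.42],
    [[0.0213, 0.02, 0], [0, 0, 0], 0.42],
    [[0.0213, 0.02, 0], [0, 0, 0], 0.42],
    [[0.0213, 0.02, 0], [0, 0, 0], 0.42],
    [[0.0213, 0.02, 0], [0, 0, 0], 0.42],
  ],
)

```text
clock: 1.13
tool_pos: [0.3932, 0.34, 0.2457]
tcp_rot: [0.977, -0.215, 0.0, -0.0]
ft_force: [0.6, 0.2, -0.0]
opening: 0.0371
gripper_force: 0.0
```

Call:
play_rows(
  rows=[
    [[0.0213, 0.02, 0], [0, 0, 0], 0.42],
    [[0.0213, 0.02, 0], [0, 0, 0], 0.42],
    [[0.0213, 0.02, 0], [0, 0, 0], 0.42],
    [[0.0213, 0.02, 0], [0, 0, 0], 0.42],
    [[0.0213, 0.02, 0], [0, 0, 0], 0.42],
    [[0.0213, 0.02, 0], [0, 0, 0], 0.42],
    [[0.0213, 0.02, 0], [0, 0, 0], 0.42],
    [[0.0213, 0.02, 0], [0, 0, 0], 0.42],
    [[0.0213, 0.02, 0], [0, 0, 4.9], 0.42],
    [[0.0213, 0.02, 0], [0, 0, 4.9], 0.42],
  ],
)

```text
clock: 1.97
tool_pos: [0.5003, 0.0683, 0.2458]
tcp_rot: [0.954, -0.3, 0.0, -0.0]
ft_force: [0.5, 0.6, -0.5]
opening: 0.0367
gripper_force: 0.0
```

```bash
cat > go.py <<'E'
import sys
from h import *
from scipy.spatial.transform import Rotation as Ro
P=np.array([.60165,-.02361]);Y=-7.19
def delta(x,y,z,psi,quiet=0):  # clamp-frame target, world psi of tool x
    s=r.read_state();c,n=np.cos(np.radians(Y)),np.sin(np.radians(Y))
    w=np.array([P[0]+c*x-n*y,P[1]+n*x+c*y,z]);R=Ro.from_quat(s["tcp_rot"])
    T=Ro.from_euler('z',psi,degrees=True)*Ro.from_euler('x',180,degrees=True)
    print("t",round(s["clock"],2),"pos",s["tool_pos"].round(4),"F",np.array(s["ft_force"]).round(1),"open",round(s["opening"],4))
    print("shift",R.inv().apply(w-s["tool_pos"]).round(4),"turn",np.degrees((R.inv()*T).as_rotvec()).round(2))
def lever(cam,z,rad=.07):
    th=np.radians(160)-cam; delta(-.05+rad*np.cos(th),.049+rad*np.sin(th),z,160-np.degrees(cam)+Y-180)
E
python3 -c "
from go import *
lever(.128,.081)"
```

```text
t 1.97 pos [0.5003 0.0683 0.2458] F [ 0.5  0.6 -0.5] open 0.0367
shift [-0.0014 -0.0022  0.1648] turn [-0.03 -0.02 -0.33]
```

Call:
play_rows(
  rows=[
    [[-0.0014, -0.0022, 0.02], [0, 0, 0], 0.42],
    [[0, 0, 0.025], [0, 0, 0], 0.42],
    [[0, 0, 0.025], [0, 0, 0], 0.42],
    [[0, 0, 0.025], [0, 0, 0], 0.42],
    [[0, 0, 0.025], [0, 0, 0], 0.42],
    [[0, 0, 0.01], [0, 0, 0], 0.42],
    [[0, 0, 0], [0, 0, 0], 0.42],
  ],
)

```text
clock: 2.55
tool_pos: [0.4985, 0.0715, 0.1135]
tcp_rot: [0.955, -0.298, -0.002, 0.002]
ft_force: [-1.0, 1.0, -0.2]
opening: 0.037
gripper_force: 0.0
```

```bash
python3 - <<'E'
from go import *
lever(.128,.081)
a=cam("top");b=cam("side")
ca=cv2.resize(a["frame"][170:230,170:250],None,fx=5,fy=5,interpolation=cv2.INTER_CUBIC)
cb=cv2.resize(b["frame"][140:215,195:275],None,fx=5,fy=5,interpolation=cv2.INTER_CUBIC)
cv2.imwrite("pics/d.png",np.hstack([np.pad(ca,((0,75),(0,0),(0,0))),cb])[:,:,::-1])
E
```

```text
t 2.55 pos [0.4985 0.0715 0.1135] F [-1.   1.  -0.2] open 0.037
shift [ 0.0021 -0.0008  0.0325] turn [ 0.23  0.13 -0.15]
```

View pics/d.png

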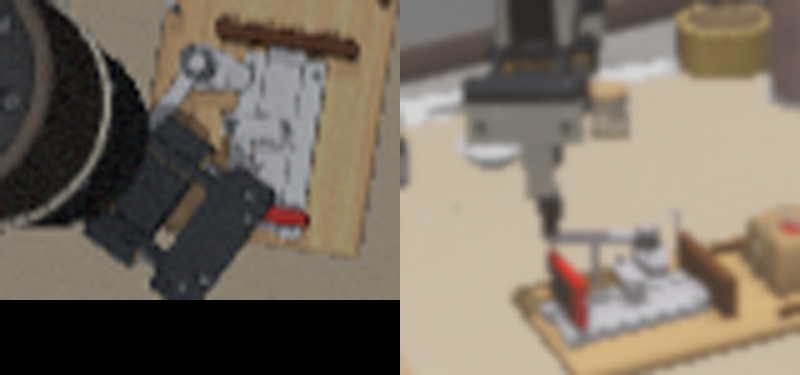

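The crop shows the fingers over the knob just above the lever bar at (555,235). The knob is hidden by the near finger, so the straddle lines up. I'll lower the hand.

Call:
play_rows(
  rows=[
    [[0.002, -0.001, 0.006], [0, 0, 0], 0.42],
    [[0, 0, 0.007], [0, 0, 0], 0.42],
    [[0, 0, 0.007], [0, 0, 0], 0.42],
    [[0, 0, 0.007], [0, 0, 0], 0.42],
    [[0, 0, 0.004], [0, 0, 0], 0.42],
    [[0, 0, 0], [0, 0, 0], 0.42],
  ],
)

```text
clock: 3.15
tool_pos: [0.5014, 0.0716, 0.0834]
tcp_rot: [0.955, -0.298, -0.001, 0.001]
ft_force: [0.6, 0.3, -0.4]
opening: 0.0368
gripper_force: 0.0
```

```bash
python3 - <<'E'
from go import *
lever(.128,.081)
lever(.4,.081)
E
```

```text
t 3.15 pos [0.5014 0.0716 0.0834] F [ 0.6  0.3 -0.4] open 0.0368
shift [-0.0004  0.0011  0.0024] turn [ 0.09  0.05 -0.14]
t 3.15 pos [0.5014 0.0716 0.0834] F [ 0.6  0.3 -0.4] open 0.0368
shift [ 0.0021 -0.0178  0.0024] turn [ 0.1   0.04 15.44]
```

Call:
play_rows(
  rows=[
    [[0.0003, -0.0061, 0.001], [0, 0, 5], 0.42],
    [[0.0003, -0.0061, 0.001], [0, 0, 5], 0.42],
    [[0.0003, -0.0061, 0], [0, 0, 5], 0.42],
    [[0.0003, -0.0061, 0], [0, 0, 5], 0.42],
    [[0.0003, -0.0061, 0], [0, 0, 5], 0.42],
    [[0.0003, -0.0061, 0], [0, 0, 5], 0.42],
    [[0.0003, -0.0061, 0], [0, 0, 5], 0.42],
    [[0.0003, -0.0061, 0], [0, 0, 5], 0.42],
    [[0.0003, -0.0061, 0], [0, 0, 5], 0.42],
    [[0.0003, -0.0061, 0], [0, 0, 5], 0.42],
  ],
)

```text
clock: 3.98
tool_pos: [0.5525, 0.1015, 0.0824]
tcp_rot: [0.738, -0.675, -0.001, 0.001]
ft_force: [-4.0, 0.7, 2.3]
opening: 0.0372
gripper_force: 2.0
```

```bash
python3 - <<'E'
from go import *
lever(.128+np.radians(50),.081)
lever(.128+np.radians(95),.081)
E
```

```text
t 3.98 pos [0.5525 0.1015 0.0824] F [-4.   0.7  2.3] open 0.0372
shift [0.0004 0.001  0.0014] turn [ 0.12 -0.02 -0.39]
t 3.98 pos [0.5525 0.1015 0.0824] F [-4.   0.7  2.3] open 0.0372
shift [ 0.0206 -0.0486  0.0013] turn [ 0.11 -0.06 44.61]
```

Pushing works, with about 4 N of resistance. I'll continue.

Call:
play_rows(
  rows=[
    [[0.0003, -0.0061, 0], [0, 0, 5], 0.42],
    [[0.0003, -0.0061, 0], [0, 0, 5], 0.42],
    [[0.0003, -0.0061, 0], [0, 0, 5], 0.42],
    [[0.0003, -0.0061, 0], [0, 0, 5], 0.42],
    [[0.0003, -0.0061, 0], [0, 0, 5], 0.42],
    [[0.0003, -0.0061, 0], [0, 0, 5], 0.42],
    [[0.0003, -0.0061, 0], [0, 0, 5], 0.42],
    [[0.0003, -0.0061, 0], [0, 0, 5], 0.42],
    [[0.0003, -0.0061, 0], [0, 0, 5], 0.42],
    [[0.0003, -0.0061, 0], [0, 0, 5], 0.42],
  ],
)

```text
clock: 4.82
tool_pos: [0.6086, 0.0815, 0.0825]
tcp_rot: [-0.384, 0.924, 0.0, -0.001]
ft_force: [-3.8, 1.6, 2.1]
opening: 0.037
gripper_force: 1.7
```

Call:
play_rows(
  rows=[
    [[0.0003, -0.0061, 0], [0, 0, 5], 0.42],
    [[0.0001, -0.003, 0], [0, 0, 2.5], 0.42],
    [[0, 0, 0], [0, 0, 0], 0.42],
  ],
)

```text
clock: 5.07
tool_pos: [0.615, 0.0742, 0.0825]
tcp_rot: [-0.323, 0.946, 0.0, -0.0]
ft_force: [0.9, 0.2, 0.6]
opening: 0.0368
gripper_force: 0.0
```

```bash
python3 - <<'E'
from go import *
lever(2.0+.13,.081)
E
```

```text
t 5.07 pos [0.615  0.0742 0.0825] F [0.9 0.2 0.6] open 0.0368
shift [ 0.0018 -0.0077  0.0015] turn [ 0.01 -0.02  6.94]
```

Call:
play_rows(
  rows=[
    [[0.0003, -0.003, 0], [0, 0, 2.5], 0.42],
    [[0.0003, -0.003, 0], [0, 0, 2.5], 0.42],
    [[0.0003, -0.003, 0], [0, 0, 2], 0.42],
    [[0, 0, 0], [0, 0, 0], 0.42],
  ],
)

```text
clock: 5.4
tool_pos: [0.6192, 0.0676, 0.0825]
tcp_rot: [-0.266, 0.964, 0.001, 0.0]
ft_force: [-2.8, 5.1, 0.8]
opening: 0.0366
gripper_force: 2.8
```

Call:
play_rows(
  rows=[
    [[0, -0.0015, 0], [0, 0, 0], 0.42],
    [[0, -0.0015, 0], [0, 0, 0], 0.42],
    [[0, 0, 0], [0, 0, 0], 0.42],
  ],
)

```text
clock: 5.65
tool_pos: [0.6196, 0.0671, 0.0824]
tcp_rot: [-0.267, 0.964, 0.002, -0.0]
ft_force: [-9.5, 15.7, 4.5]
opening: 0.0371
gripper_force: 9.2
```

Lever on its open stop, with reaction at 18 N. Next I back off, rise and go to the jaw plate.

Call:
play_rows(
  rows=[
    [[0, 0.005, 0], [0, 0, 0], 0.42],
    [[0, 0.005, -0.002], [0, 0, 0], 0.42],
    [[0, 0, -0.02], [0, 0, 0], 0.42],
    [[0, 0, -0.03], [0, 0, 0], 0.42],
    [[0, 0, -0.03], [0, 0, 0], 0.42],
    [[0, 0, 0], [0, 0, 0], 0.2],
  ],
)

```text
clock: 6.15
tool_pos: [0.619, 0.0732, 0.1713]
tcp_rot: [-0.267, 0.964, -0.001, 0.005]
ft_force: [1.7, 0.8, 0.7]
opening: 0.0341
gripper_force: 0.0
```

```bash
python3 - <<'E'
from go import *
delta(-.180,0,.060,-187.19)
E
```

```text
t 6.15 pos [0.619  0.0732 0.1713] F [1.7 0.8 0.7] open 0.0341
shift [0.2072 0.0376 0.1093] turn [-2.000e-02  5.500e-01  3.818e+01]
```

Call:
play_rows(
  rows=[
    [[0.0207, 0.0038, 0], [0, 0, 0], 0],
    [[0.0207, 0.0038, 0], [0, 0, 0], 0],
    [[0.0207, 0.0038, 0], [0, 0, 0], 0],
    [[0.0207, 0.0038, 0], [0, 0, 0], 0],
    [[0.0207, 0.0038, 0], [0, 0, 0], 0],
    [[0.0207, 0.0038, 0], [0, 0, 0], 0],
    [[0.0207, 0.0038, 0], [0, 0, 0], 0],
    [[0.0207, 0.0038, 0], [0, 0, 0], 0],
    [[0.0207, 0.0038, 0], [0, 0, 0], 0],
    [[0.0207, 0.0038, 0], [0, 0, 0], 0],
  ],
)

```text
clock: 6.98
tool_pos: [0.4177, -0.0014, 0.1647]
tcp_rot: [-0.266, 0.964, -0.0, 0.0]
ft_force: [-0.4, -0.5, 1.2]
opening: 0.0008
gripper_force: 0.0
```

Call:
play_rows(
  rows=[
    [[0, 0, 0], [0, 0, 6.4], 0],
    [[0, 0, 0], [0, 0, 6.4], 0],
    [[0, 0, 0], [0, 0, 6.4], 0],
    [[0, 0, 0], [0, 0, 6.4], 0],
    [[0, 0, 0], [0, 0, 6.4], 0],
    [[0, 0, 0], [0, 0, 6.2], 0],
    [[0, 0, 0], [0, 0, 0], 0],
  ],
)

```text
clock: 7.57
tool_pos: [0.4186, -0.001, 0.1647]
tcp_rot: [0.066, 0.998, -0.0, 0.0]
ft_force: [0.4, -0.2, 0.0]
opening: 0.0004
gripper_force: 0.0
```

```bash
python3 - <<'E'
from go import *
delta(-.180,0,.060,-187.19)
a=cam("top");b=cam("side")
ca=cv2.resize(a["frame"][120:230,170:265],None,fx=4,fy=4,interpolation=cv2.INTER_CUBIC)
cb=cv2.resize(b["frame"][120:230,195:290],None,fx=4,fy=4,interpolation=cv2.INTER_CUBIC)
cv2.imwrite("pics/e.png",np.hstack([ca,cb])[:,:,::-1])
E
```

```text
t 7.57 pos [ 0.4186 -0.001   0.1647] F [ 0.4 -0.2  0. ] open 0.0004
shift [-0.0043  0.0005  0.1047] turn [ 0.    0.04 -0.39]
```

View pics/e.png

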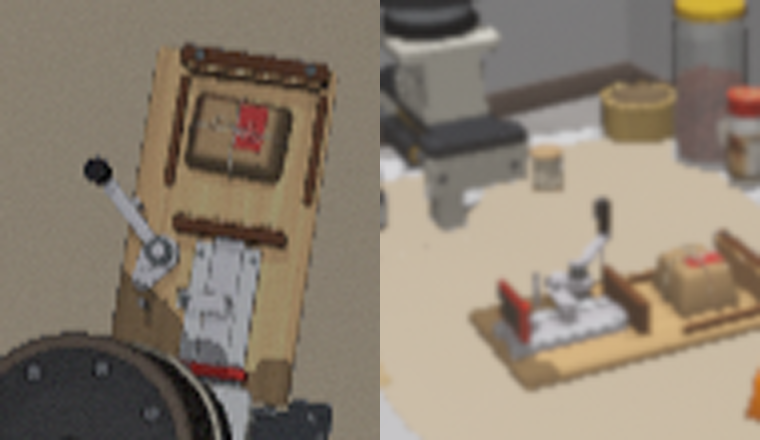

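The lever is open: knob at (97,170), axle at (158,250). The jaw is unchanged. I'll lower behind the plate and push.

Call:
play_rows(
  rows=[
    [[-0.003, 0, 0.02], [0, 0, 0], 0],
    [[0, 0, 0.025], [0, 0, 0], 0],
    [[0, 0, 0.025], [0, 0, 0], 0],
    [[0, 0, 0.025], [0, 0, 0], 0],
    [[0, 0, 0.01], [0, 0, 0], 0],
    [[0, 0, 0], [0, 0, 0], 0],
  ],
)

```text
clock: 8.17
tool_pos: [0.42, -0.002, 0.0574]
tcp_rot: [0.062, 0.998, -0.001, -0.002]
ft_force: [-0.3, -0.1, 0.2]
opening: 0.0006
gripper_force: 0.0
```

Call:
play_rows(
  rows=[
    [[-0.006, 0, 0], [0, 0, 0], 0],
    [[-0.006, 0, 0], [0, 0, 0], 0],
    [[-0.006, 0, 0], [0, 0, 0], 0],
    [[-0.004, 0, 0], [0, 0, 0], 0],
    [[-0.004, 0, 0], [0, 0, 0], 0],
    [[-0.004, 0, 0], [0, 0, 0], 0],
    [[-0.004, 0, 0], [0, 0, 0], 0],
    [[-0.004, 0, 0], [0, 0, 0], 0],
  ],
)

```text
clock: 8.83
tool_pos: [0.4591, -0.0063, 0.0596]
tcp_rot: [0.064, 0.998, -0.0, -0.0]
ft_force: [-2.6, 1.4, 2.3]
opening: 0.0003
gripper_force: 1.4
```

```bash
python3 - <<'E'
from go import *
delta(-.0895-.0095,0,.060,-187.19)
E
```

```text
t 8.83 pos [ 0.4591 -0.0063  0.0596] F [-2.6  1.4  2.3] open 0.0003
shift [-0.0446  0.0008 -0.0005] turn [-0.01 -0.05 -0.18]
```

Call:
play_rows(
  rows=[
    [[-0.0035, 0, 0], [0, 0, 0], 0],
    [[-0.0035, 0, 0], [0, 0, 0], 0],
    [[-0.0035, 0, 0], [0, 0, 0], 0],
    [[-0.0035, 0, 0], [0, 0, 0], 0],
    [[-0.0035, 0, 0], [0, 0, 0], 0],
    [[-0.0035, 0, 0], [0, 0, 0], 0],
    [[-0.0035, 0, 0], [0, 0, 0], 0],
    [[-0.0035, 0, 0], [0, 0, 0], 0],
    [[-0.0035, 0, 0], [0, 0, 0], 0],
    [[-0.0035, 0, 0], [0, 0, 0], 0],
  ],
)

```text
clock: 9.67
tool_pos: [0.494, -0.0109, 0.0594]
tcp_rot: [0.064, 0.998, -0.0, -0.0]
ft_force: [-3.1, -1.3, 2.0]
opening: -0.0001
gripper_force: 1.6
```

```bash
python3 - <<'E'
from go import *
delta(-.0895-.0095,0,.060,-187.19)
E
```

```text
t 9.67 pos [ 0.494  -0.0109  0.0594] F [-3.1 -1.3  2. ] open -0.0001
shift [-0.0094  0.0008 -0.0006] turn [-0.02 -0.03 -0.17]
```

Call:
play_rows(
  rows=[
    [[-0.002, 0, 0], [0, 0, 0], 0],
    [[-0.002, 0, 0], [0, 0, 0], 0],
    [[-0.002, 0, 0], [0, 0, 0], 0],
    [[-0.0015, 0, 0], [0, 0, 0], 0],
    [[-0.001, 0, 0], [0, 0, 0], 0],
    [[0, 0, 0], [0, 0, 0], 0],
  ],
)

```text
clock: 10.17
tool_pos: [0.5021, -0.0118, 0.0594]
tcp_rot: [0.064, 0.998, -0.0, -0.0]
ft_force: [-3.7, -1.5, 1.0]
opening: 0.0001
gripper_force: 1.9
```

Call:
play_rows(
  rows=[
    [[-0.001, 0, 0], [0, 0, 0], 0],
    [[-0.001, 0, 0], [0, 0, 0], 0],
    [[0, 0, 0], [0, 0, 0], 0],
  ],
)

```text
clock: 10.42
tool_pos: [0.5022, -0.0119, 0.0593]
tcp_rot: [0.064, 0.998, -0.0, -0.002]
ft_force: [-11.4, 4.3, 7.9]
opening: 0.0003
gripper_force: 6.2
```

Call:
play_rows(
  rows=[
    [[-0.001, 0, 0], [0, 0, 0], 0],
    [[-0.001, 0, 0], [0, 0, 0], 0],
    [[0, 0, 0], [0, 0, 0], 0],
  ],
)

```text
clock: 10.67
tool_pos: [0.5023, -0.0121, 0.0591]
tcp_rot: [0.065, 0.998, -0.0, -0.003]
ft_force: [-20.0, 8.2, 15.7]
opening: 0.0003
gripper_force: 10.4
```

Call:
play_rows(
  rows=[
    [[0.01, 0, 0], [0, 0, 0], 0],
    [[0.02, 0, 0], [0, 0, 0], 0],
    [[0.01, 0, -0.02], [0, 0, 0], 0],
    [[0, 0, -0.03], [0, 0, 0], 0],
    [[0, 0, -0.03], [0, 0, 0], 0],
    [[0, 0, -0.02], [0, 0, 0], 0.1],
    [[0, 0, 0], [0, 0, 0], 0.42],
  ],
)

```text
clock: 11.25
tool_pos: [0.4706, -0.0058, 0.1647]
tcp_rot: [0.063, 0.998, 0.002, 0.005]
ft_force: [0.6, 0.5, 0.4]
opening: 0.009
gripper_force: 0.0
```

```bash
python3 - <<'E'
from go import *
lever(2.0,.15)
a=cam("top");b=cam("side")
ca=cv2.resize(a["frame"][120:230,170:265],None,fx=4,fy=4,interpolation=cv2.INTER_CUBIC)
cb=cv2.resize(b["frame"][120:230,205:300],None,fx=4,fy=4,interpolation=cv2.INTER_CUBIC)
cv2.imwrite("pics/f.png",np.hstack([ca,cb])[:,:,::-1])
E
```

```text
t 11.25 pos [ 0.4706 -0.0058  0.1647] F [0.6 0.5 0.4] open 0.009
shift [-0.1312  0.0977  0.0164] turn [  0.     0.65 -45.48]
```

View pics/f.png

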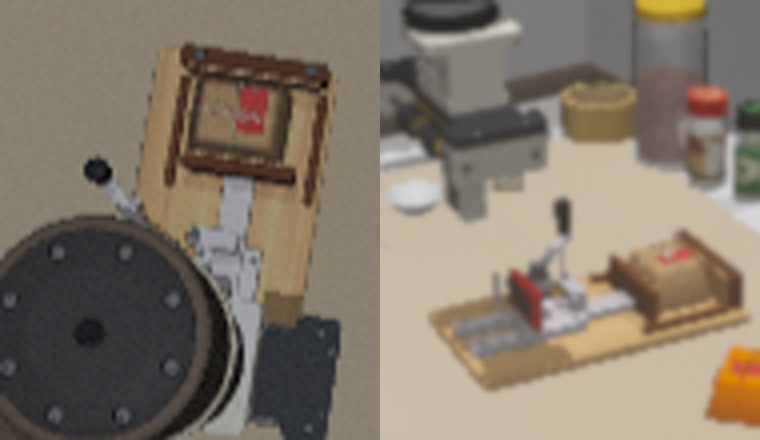

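The jaw is fully forward with the packet squared against the fence, and the knob is still at (97,170). I'll go back to the knob.

Call:
play_rows(
  rows=[
    [[-0.0164, 0.0122, 0], [0, 0, 0], 0.42],
    [[-0.0164, 0.0122, 0], [0, 0, 0], 0.42],
    [[-0.0164, 0.0122, 0], [0, 0, 0], 0.42],
    [[-0.0164, 0.0122, 0], [0, 0, 0], 0.42],
    [[-0.0164, 0.0122, 0], [0, 0, 0], 0.42],
    [[-0.0164, 0.0122, 0], [0, 0, 0], 0.42],
    [[-0.0164, 0.0122, 0], [0, 0, 0], 0.42],
    [[-0.0164, 0.0122, 0], [0, 0, 0], 0.42],
  ],
)

```text
clock: 12.02
tool_pos: [0.6102, 0.0735, 0.158]
tcp_rot: [0.064, 0.998, -0.0, -0.0]
ft_force: [0.5, -0.2, -0.1]
opening: 0.0368
gripper_force: 0.0
```

Call:
play_rows(
  rows=[
    [[0, 0, 0], [0, 0, -6.5], 0.42],
    [[0, 0, 0], [0, 0, -6.5], 0.42],
    [[0, 0, 0], [0, 0, -6.5], 0.42],
    [[0, 0, 0], [0, 0, -6.5], 0.42],
    [[0, 0, 0], [0, 0, -6.5], 0.42],
    [[0, 0, 0], [0, 0, -6.5], 0.42],
    [[0, 0, 0], [0, 0, -6.5], 0.42],
    [[0, 0, 0], [0, 0, 0], 0.42],
  ],
)

```text
clock: 12.68
tool_pos: [0.6093, 0.073, 0.1581]
tcp_rot: [-0.329, 0.944, -0.0, -0.001]
ft_force: [-0.1, 0.3, -0.6]
opening: 0.0369
gripper_force: 0.0
```

```bash
python3 - <<'E'
from go import *
lever(2.0,.0825)
E
```

```text
t 12.68 pos [0.6093 0.073  0.1581] F [-0.1  0.3 -0.6] open 0.0369
shift [-0.0041 -0.0012  0.0756] turn [ 0.02 -0.06  0.23]
```

Call:
play_rows(
  rows=[
    [[-0.004, -0.0012, 0.015], [0, 0, 0], 0.42],
    [[0, 0, 0.015], [0, 0, 0], 0.42],
    [[0, 0, 0.015], [0, 0, 0], 0.42],
    [[0, 0, 0.015], [0, 0, 0], 0.42],
    [[0, 0, 0.012], [0, 0, 0], 0.42],
    [[0, 0, 0.003], [0, 0, 0], 0.42],
    [[0, 0, 0], [0, 0, 0], 0.42],
  ],
)

```text
clock: 13.27
tool_pos: [0.6125, 0.0742, 0.0829]
tcp_rot: [-0.326, 0.946, -0.0, -0.001]
ft_force: [0.5, -0.5, 0.7]
opening: 0.0373
gripper_force: 0.0
```

```bash
python3 - <<'E'
from go import *
lever(2.0,.0825)
E
```

```text
t 13.27 pos [0.6125 0.0742 0.0829] F [ 0.5 -0.5  0.7] open 0.0373
shift [-0.0007 -0.0001  0.0004] turn [ 0.04 -0.15 -0.22]
```

Call:
play_rows(
  rows=[
    [[0, 0.0061, 0], [0, 0, -5], 0.42],
    [[0.0003, 0.0061, 0], [0, 0, -5], 0.42],
    [[0.0003, 0.0061, 0], [0, 0, -5], 0.42],
    [[0.0003, 0.0061, 0], [0, 0, -5], 0.42],
    [[0.0003, 0.0061, 0], [0, 0, -5], 0.42],
    [[0.0003, 0.0061, 0], [0, 0, -5], 0.42],
    [[0.0003, 0.0061, 0], [0, 0, -5], 0.42],
    [[0.0003, 0.0061, 0], [0, 0, -5], 0.42],
    [[0.0003, 0.0061, 0], [0, 0, -5], 0.42],
    [[0.0003, 0.0061, 0], [0, 0, -5], 0.42],
  ],
)

```text
clock: 14.1
tool_pos: [0.5617, 0.1016, 0.0855]
tcp_rot: [-0.697, 0.717, -0.001, 0.001]
ft_force: [2.5, -0.9, -3.4]
opening: 0.0366
gripper_force: 1.7
```

Call:
play_rows(
  rows=[
    [[0.0003, 0.0061, 0], [0, 0, -5], 0.42],
    [[0.0003, 0.0061, 0], [0, 0, -5], 0.42],
    [[0.0003, 0.0061, 0], [0, 0, -5], 0.42],
    [[0.0003, 0.0061, 0], [0, 0, -5], 0.42],
    [[0.0003, 0.0061, 0], [0, 0, -5], 0.42],
    [[0.0003, 0.0061, 0], [0, 0, -5], 0.42],
    [[0.0003, 0.0061, 0], [0, 0, -5], 0.42],
    [[0.0003, 0.0061, 0], [0, 0, -5], 0.42],
  ],
)

```text
clock: 14.77
tool_pos: [0.5165, 0.087, 0.0856]
tcp_rot: [0.9, -0.436, 0.001, -0.002]
ft_force: [2.0, 2.9, -2.9]
opening: 0.0368
gripper_force: 1.9
```

```bash
python3 - <<'E'
from go import *
lever(2.0-np.radians(90),.0825)
lever(0-.13,.0825)
E
```

```text
t 14.77 pos [0.5165 0.087  0.0856] F [ 2.   2.9 -2.9] open 0.0368
shift [-0.0004  0.0018  0.0031] turn [-0.24 -0.04  0.1 ]
t 14.77 pos [0.5165 0.087  0.0856] F [ 2.   2.9 -2.9] open 0.0368
shift [0.0102 0.039  0.003 ] turn [ -0.22  -0.1  -31.94]
```

Call:
play_rows(
  rows=[
    [[0.0003, 0.0061, 0.0005], [0, 0, -5], 0.42],
    [[0.0003, 0.0061, 0.0005], [0, 0, -5], 0.42],
    [[0.0003, 0.0061, 0.0005], [0, 0, -5], 0.42],
    [[0.0003, 0.0061, 0.0005], [0, 0, -5], 0.42],
    [[0.0003, 0.004, 0], [0, 0, -3.5], 0.42],
    [[0.0003, 0.004, 0], [0, 0, -3.5], 0.42],
    [[0.0001, 0.003, 0], [0, 0, -2.5], 0.42],
    [[0, 0, 0], [0, 0, 0], 0.42],
  ],
)

```text
clock: 15.43
tool_pos: [0.4957, 0.0585, 0.084]
tcp_rot: [0.981, -0.193, 0.002, -0.001]
ft_force: [-0.3, 2.8, 2.6]
opening: 0.0371
gripper_force: 1.4
```

```bash
python3 - <<'E'
from go import *
lever(0-.13,.0825)
E
```

```text
t 15.43 pos [0.4957 0.0585 0.084 ] F [-0.3  2.8  2.6] open 0.0371
shift [-0.0018  0.0047  0.0015] turn [-0.18 -0.15 -2.57]
```

Call:
play_rows(
  rows=[
    [[-0.0003, 0.002, 0], [0, 0, -1.3], 0.42],
    [[-0.0003, 0.002, 0], [0, 0, -1.3], 0.42],
    [[-0.0003, 0.001, 0], [0, 0, 0], 0.42],
    [[0, 0, 0], [0, 0, 0], 0.42],
  ],
)

```text
clock: 15.77
tool_pos: [0.4946, 0.0557, 0.0837]
tcp_rot: [0.985, -0.171, 0.003, -0.002]
ft_force: [4.3, 9.9, -0.0]
opening: 0.0366
gripper_force: 5.6
```

Call:
play_rows(
  rows=[
    [[0, 0.0015, 0], [0, 0, 0], 0.42],
    [[0, 0.0015, 0], [0, 0, 0], 0.42],
    [[0, 0, 0], [0, 0, 0], 0.42],
  ],
)

```text
clock: 16.02
tool_pos: [0.4946, 0.0551, 0.0839]
tcp_rot: [0.985, -0.171, 0.004, -0.004]
ft_force: [3.3, 22.0, -2.5]
opening: 0.0373
gripper_force: 11.0
```

```bash
python3 - <<'E'
from go import *
lever(0-.13,.0825)
E
```

```text
t 16.02 pos [0.4946 0.0551 0.0839] F [ 3.3 22.  -2.5] open 0.0373
shift [-0.0021  0.001   0.0013] turn [-0.55 -0.32  0.  ]
```

At the closed stop (22 N). I'll back off to the middle, rise clear and check.

Call:
play_rows(
  rows=[
    [[0, -0.005, 0], [0, 0, 0], 0.42],
    [[0, -0.0065, 0], [0, 0, 0], 0.42],
    [[0, 0, -0.015], [0, 0, 0], 0.42],
    [[0, 0, -0.03], [0, 0, 0], 0.42],
    [[0, 0, -0.03], [0, 0, 0], 0.42],
    [[0, 0, -0.03], [0, 0, 0], 0.42],
    [[-0.03, -0.02, -0.01], [0, 0, 0], 0.42],
    [[-0.03, -0.02, 0], [0, 0, 0], 0.42],
    [[-0.02, -0.03, 0], [0, 0, 0], 0.42],
    [[0, -0.03, 0], [0, 0, 0], 0.42],
  ],
)

```text
clock: 16.85
tool_pos: [0.45, 0.1827, 0.1982]
tcp_rot: [0.985, -0.172, -0.0, -0.0]
ft_force: [0.1, -0.3, 0.2]
opening: 0.0366
gripper_force: 0.0
```

Call:
play_rows(
  rows=[
    [[0, -0.03, 0], [0, 0, 0], 0.42],
    [[0, -0.03, 0], [0, 0, 0], 0.42],
    [[0, -0.03, 0], [0, 0, 0], 0.42],
    [[0, -0.03, 0], [0, 0, 0], 0.42],
    [[0, 0, 0], [0, 0, 0], 0.42],
    [[0, 0, 0], [0, 0, 0], 0.42],
  ],
)

```text
clock: 17.35
tool_pos: [0.4933, 0.2959, 0.1962]
tcp_rot: [0.985, -0.171, -0.001, 0.001]
ft_force: [0.0, -0.4, 0.1]
opening: 0.0368
gripper_force: 0.0
```

```bash
python3 - <<'E'
from go import *
lever(0,.2)
a=cam("top");b=cam("side")
ca=cv2.resize(a["frame"][120:230,170:265],None,fx=4,fy=4,interpolation=cv2.INTER_CUBIC)
cb=cv2.resize(b["frame"][120:230,205:300],None,fx=4,fy=4,interpolation=cv2.INTER_CUBIC)
cv2.imwrite("pics/g.png",np.hstack([ca,cb])[:,:,::-1])
E
```

```text
t 17.35 pos [0.4933 0.2959 0.1962] F [ 0.  -0.4  0.1] open 0.0368
shift [ 0.081   0.2181 -0.0032] turn [0.18 0.05 7.46]
```

View pics/g.png

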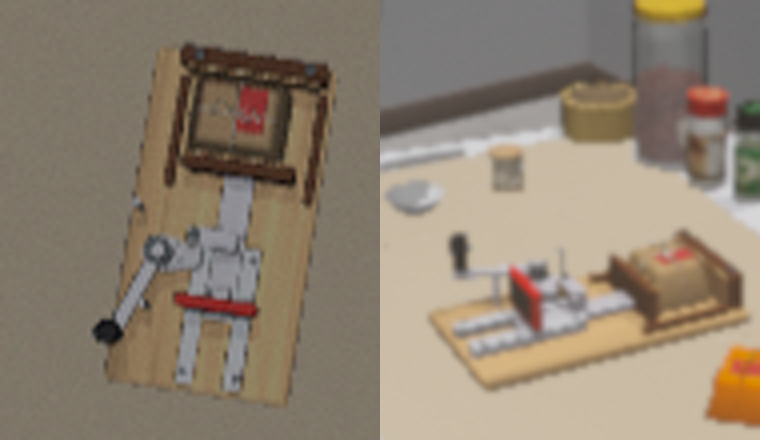

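The lever rests on its closed stop pin: knob at (108,331), pin at (145,303). The cam nose stands behind the roller at (193,237), the packet is squared against the fence, and the hand is clear. Handing in.

```bash
python3 -c "
from bench import r
print(r.hand_in())"
```

```text
the job is handed in; nothing more can be done
None
```

The herb packet is clamped and the job is handed in at about 17 s: I opened the lever to its far stop, pushed the jaw fully forward so the packet sat square against the fence, then swung the lever back to its first stop with the cam nose behind the roller; no verdict came back.

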